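Hold the moisture analyser's sprung hood just below its balance point

ROBOT

A 6-joint arm with a two-finger parallel gripper is mounted at the origin on the work surface. World frame = base frame: x ahead of the robot, y to its left, z up, the work surface at z = 0. Lengths are in mm, angles in rad, forces in N, time in s.
With the tool pointing down it reaches from about 350 to 975 mm from the base axis. Payload 7.1 kg.
Tool frame: the origin (TCP) lies midway between the tips of the shut fingers; the grasp point (between the pads) lies 19 mm behind it (ctrl.hold_point_z is the distance from the TCP to the grasp point, in mm); x points along the fingers, y is the direction in which the jaws open and shut, and the axes are right-handed (so a half turn about x gives the same grasp; the last joint's range is limited). The gripper opens to 88 mm and grips with 3 to 60 N. Pads are 20 mm wide; open, the fingers measure 115 mm over their backs; the gripper's body (75 mm by 178 mm) begins 61 mm behind the grasp point.
Start: joints at [-1.195, 0.423, 1.63, -0, 1.089, -0.019], TCP at [240.405, -576.897, 190.075] pointing down, gripper open.
Joint ranges: [-3, 3], [-0.9, 2.11], [0.09, 2.58], [-1.31, 4.45], [0.11, 2.69], [-2.54, 2.54]. Speed limits (rad/s): [2.39, 2.39, 3.01, 3.14, 3.14, 3.14].

INTERFACE

Orientations are given as a rotation vector (axis times angle).
In Python, from workcell import ctrl, get_image, calibration gives the robot as it stands.
- The arm moves only by the tool move_arm, never from a script. Its argument "rows" is a list of rows, each a list of 5 numbers: the shift along the world's x, y, z in mm, then the turn about the world's z in rad, then the closure, from -1 (fully open) to 1 (shut). In form: [[tx, ty, tz, roll, jaw], ...]. A call has 1 to 12 rows; each row is the pose to reach, as a shift and turn from the pose measured when the call began; what a row does not reach only later rows make up. A row lasts 1/8 s, in which the tool goes at most 62.5 mm and 10.7 degrees, less where a joint would pass 70% of its speed; a pose out of reach is approached as far as the arm can. A call with a gripper value outside its range is refused whole. The fingers move at their own pace and stop on an object; the grip force is fixed at half the most. Time passes only in rows, so rows that repeat a pose let the fingers close. It gives the time, the measured TCP pose, the force and the opening at its end, in the units of the state.
- ctrl.get_obs(): the state, without advancing time (a new reading comes with each control period).
- get_image(name): name is "scene" or "top" or "wrist"; returns the picture (384x512x3 uint8, blue, green, red); there is no depth.
- calibration(name): a dict with "fx", "fy", "cx", "cy" (pixels), "view" (4x4, takes a point from world to camera coordinates); the wrist camera has in their place "T_tool_cam" (4x4, takes a point from camera to tool coordinates, whose origin is the TCP and whose axes are the tool frame's). Camera axes: x right, y up, looking along -z (the intrinsics and any distortion apply to the point x, -y, -z); pixel columns grow to the right and rows downward; lengths in mm; the calibration is good to about 2 mm. A picture is of the moment at which its call begins: read the wrist's pose just before it. calibration takes no time and is no camera call.
- ctrl.close_job(): hands the job in, once; it reports no verdict.
The state is a dict: "t": time; "qpos": joint angles; "qvel": joint speeds; "joint_torque": joint torques, N m; "ee_pos": TCP position; "orientation": TCP orientation; "ft_force": force on the tool from outside, world axes, zero at the start; "moment": the same for the moment, N m; "width": finger opening in mm.
Only numpy, scipy, OpenCV 4.12 (cv2) and the standard library are available. Lean on these libraries where they do the work, as an engineer would, in place of code of your own. Each camera call takes 0.05 s, during which the arm holds its last target.

TASK

The hood spring of the moisture analyser is going to be adjusted. First set the steel lid gently on the white mixing bowl, seated all round and level, so that nothing falls in, and let go of it. Then grip the hood by its bow handle, raise it until it is clearly past its balance point (its spring carries it), ease it back to about five degrees below that point without ever letting it fly up or drop, and finish while still gripping the handle and holding it there for the colleague at the tension screw; leave everything else on the bench where it stands.

Things in the scene. Friction and masses are not known exactly. Their poses are not given: they have to be found in the camera images.
- bowl: white ceramic mixing bowl, loose on the bench, 136 mm across its round rim, 65 mm high, wall 5 mm, mouth 126 mm wide inside, about 0.35 kg. (The grey stone mortar is smaller, with a thick wall.) Origin: centre of its underside, z up. Bowl and lid may stand in each other's places
- bowl_rim (a point): centre of the bowl's mouth, level with the top of its rim, 65 mm above its underside
- lid: round steel lid, 0.22 kg, loose on the bench, right way up. From below: spigot 114 mm wide, 10 mm deep, fits inside the bowl's rim; flange 148 mm wide rests on the rim; its top rises to 19 mm; upright black knob 23 mm across from 29 to 51 mm, top 53 mm, above the origin (centre of the spigot's underside, z up). Grip the knob 43 mm above the origin. Seated, the origin is 55 mm above the bowl's
- analyser: white moisture analyser, 340 mm deep, 210 mm wide, fixed to the bench in a different place and at a slightly different angle each time. Origin: centre of its underside; its own x axis points from the console (towards the robot) to the hinge at the back, z up. The console's top is at most 75 mm above the bench; the closed hood reaches 164 mm
- hood_hinge (a point): middle of the hood's hinge axis at the back of the analyser, 100 mm above the bench; the axis runs level along the analyser's own y. The small black tension screw is at one end of it
- hood_handle (a point): middle of the hood's black bow handle, on the robot's side: a level round bar 12 mm thick along the analyser's y, 98 mm free between its legs, 42 mm in front of the hood. Closed, it is 125 mm above the bench (50 mm free below), 237 mm in front of and 25 mm above the hinge axis. Pinched from above (fingers closing along the analyser's x) it can turn in an upright gripper that follows the arc
- hood (a joint): hood angle, rad: 0 closed (as at the start), grows as its front rises, stop at 1.2. The hood weighs 0.85 kg and its hinge spring carries part of it: it balances at 0.70 rad (40 degrees; bar 272 mm above the bench). Let go below that it falls shut, above it the spring lifts it to the stop. The pull at the handle is under 1.5 N, nearly nothing near the balance point
- jar: bystander: small white jar with a cap, 52 mm across, 52 mm high; origin under its centre
- bottle: bystander: amber glass bottle, 62 mm across, 130 mm high; origin under its centre
- mortar: bystander: grey stone mortar, 110 mm across, 62 mm high, thick wall; origin under its centre
- pestle: bystander: grey stone pestle lying down, 120 mm long, 28 mm thick; origin under its middle
- spatula: bystander: spatula lying down, 200 mm long; origin under its middle
- dish: bystander: shallow steel dish, 96 mm across, 16 mm high; origin under its centre
- beaker: bystander: clear beaker, 60 mm across, 80 mm high; origin under its centre
There are look-alikes about, which are no part of the job. Leave any green look-alike of the lid alone.

How it is judged (in metres and radians):
On the way, in this order (a step that is already met when the one before it is completed fails the run):
1. the lid sits seated and level on the bowl and is let go (horizontal distance between lid and bowl below 0.009 m and z of lid in the frame of bowl between 0.05 and 0.058 m and angle between lid's own z axis and vertical below 0.05 rad and height (world z) of bowl below 0.006 m and contact force between the fingers and lid below 0.1 N), for 0.3 s.
2. the hood is raised past its balance point (above 0.73 rad) (value of joint hood above 0.73 rad), for 0.1 s.
At the end, for the whole second after the job is handed in: Fingers grip the handle (over 2 N) and hold the hood still (under 0.05 rad/s) at 0.54 to 0.685 rad, just below its balance at 0.70, after it was above 0.73; the lid is seated: centre within 9 mm of the bowl's, origin 50 to 58 mm above the bowl's, level within 0.05 rad; the bowl stands on the bench (all of step 1 and value of joint hood between 0.54 and 0.685 rad and velocity of joint hood between -0.05 and 0.05 rad/s and contact force between the fingers and analyser above 2 N); the arm keeps its last pose, push and grip.
It fails at once if the hood flies up or drops (faster than 2.2 rad/s) (velocity of joint hood above 2.2 rad/s or velocity of joint hood below -2.2 rad/s).
It fails at once if the lid is dropped onto the bowl (over 0.45 m/s close above it) (horizontal distance between lid and bowl below 0.05 m and z of lid in the frame of bowl below 0.08 m and linear speed of lid above 0.45 m/s).
It fails at once if something else on the bench is moved by more than 30 mm (distance of any of jar, bottle, mortar, pestle, spatula, dish, beaker from where it was at the start of the episode above 0.03 m).
It also fails if it takes over 58 s, if anything falls off the work surface, if the arm or the gripper's body presses on something with over 40 N, if the wrist force passes 120 N, or if a joint passes its speed limit or range.

## Working session

There is one attempt and no reset: what is moved stays moved. The work goes in short steps, Python scripts to look and compute and a tool call to move; the robot and the scene stay as the last step left them, time stands still between calls to the robot, and variables do not carry over. Pictures are saved under pics/ and viewed, and the job is handed in when it is done.

Besides the shell and the picture viewer there is one more tool, called after "Call:" by a JSON object that holds its "method" and its "body", one argument or row to a line. move_arm: Moves the arm, as the interface text tells. Its arguments: {"type":"object","properties":{"rows":{"type":"array"}},"required":["rows"]}

```bash
mkdir -p pics; ls; python3 - <<'E'
from workcell import ctrl,get_image,calibration
import cv2
for n in("scene","top","wrist"):
    c=calibration(n); print(n,c)
    cv2.imwrite(f"pics/{n}0.png",get_image(n))
o=ctrl.get_obs();print(o['t'],o['ee_pos'],o['orientation'],o['width'],o['ft_force'])
E
```

```text
pics
scene {'fx': 355.6834199865672, 'fy': 355.6834199865672, 'cx': 256.05646792382566, 'cy': 188.90343716441075, 'view': array([[ 8.41498512e-01,  5.39865064e-01, -2.06389649e-02,
        -3.93610837e+02],
       [-3.36223735e-01,  5.53216390e-01,  7.62171389e-01,
         1.27767104e+02],
       [ 4.22887519e-01, -6.34426780e-01,  6.47046217e-01,
        -1.50445587e+03],
       [ 0.00000000e+00,  0.00000000e+00,  0.00000000e+00,
         1.00000000e+00]])}
top {'fx': 359.335776929989, 'fy': 359.335776929989, 'cx': 254.8681474362335, 'cy': 192.55706528169887, 'view': array([[-8.23555561e-04, -9.99845920e-01, -1.75345013e-02,
        -2.24738791e+01],
       [ 9.93024662e-01, -2.88507404e-03,  1.17871532e-01,
        -4.96478613e+02],
       [-1.17903958e-01, -1.73151185e-02,  9.92874032e-01,
        -1.04037576e+03],
       [ 0.00000000e+00,  0.00000000e+00,  0.00000000e+00,
         1.00000000e+00]])}
wrist {'fx': 330.53690646385576, 'fy': 330.53690646385576, 'cx': 253.2839398434801, 'cy': 199.94979853860428, 'T_tool_cam': array([[-3.65517075e-04,  2.59138546e-01, -9.65840090e-01,
        -1.93776594e+02],
       [ 9.99998001e-01, -1.80394423e-03, -8.62449011e-04,
         8.72956070e-01],
       [-1.96581544e-03, -9.65838475e-01, -2.59137369e-01,
        -7.17919072e+01],
       [ 0.00000000e+00,  0.00000000e+00,  0.00000000e+00,
         1.00000000e+00]])}
0.15 [ 240.26042911 -576.48051619  189.50653983] [ 2.00496497  0.40221901 -2.00537339] 87.74119202781024 [ 0.34766478 -0.29529707  0.94535274]
```

View pics/scene0.png

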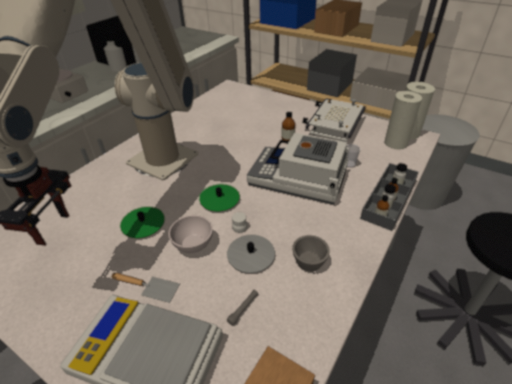

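View pics/top0.png

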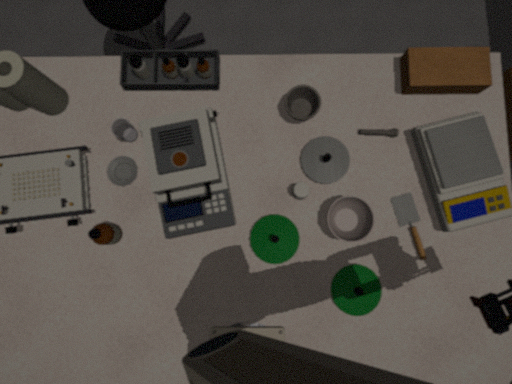

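View pics/wrist0.png

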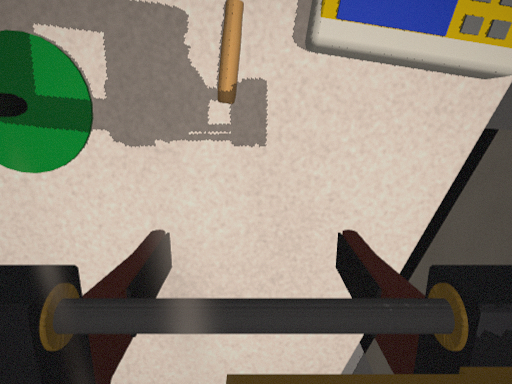

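```bash
cat > h.py <<'E'
import numpy as np,cv2
from workcell import ctrl,get_image,calibration
from scipy.spatial.transform import Rotation as R
def cam(n,obs=None):
    c=calibration(n)
    if n=="wrist":
        o=obs or ctrl.get_obs(); T=np.eye(4);T[:3,:3]=R.from_rotvec(o['orientation']).as_matrix();T[:3,3]=o['ee_pos']
        M=T@c['T_tool_cam']
    else: M=np.linalg.inv(c['view'])
    return c,M
def ray(cm,px):
    c,M=cm; px=np.atleast_2d(np.asarray(px,float))
    d=np.c_[(px[:,0]-c['cx'])/c['fx'],-(px[:,1]-c['cy'])/c['fy'],-np.ones(len(px))]
    return M[:3,3],d@M[:3,:3].T
def plane(cm,px,z):
    o,d=ray(cm,px); return o+d*((z-o[2])/d[:,2])[:,None]
def proj(cm,P):
    c,M=cm; p=(np.linalg.inv(M)@np.r_[P,1])[:3]
    return np.array([c['cx']+c['fx']*p[0]/-p[2],c['cy']-c['fy']*p[1]/-p[2]])
def circ(P):
    A=np.c_[2*P[:,:2],np.ones(len(P))];b=(P[:,:2]**2).sum(1)
    s=np.linalg.lstsq(A,b,rcond=None)[0];return s[0],s[1],np.sqrt(s[2]+s[0]**2+s[1]**2)
E
python3 - <<'E'
from h import *
im=cv2.imread('pics/top0.png')
c=im[60:320,90:410]; cv2.imwrite('pics/topc.png',cv2.resize(c,None,fx=2.3,fy=2.3,interpolation=cv2.INTER_CUBIC))
im=cv2.imread('pics/scene0.png')
c=im[90:290,100:380]; cv2.imwrite('pics/scenec.png',cv2.resize(c,None,fx=2.8,fy=2.8,interpolation=cv2.INTER_CUBIC))
t=cam('top')
for n,p,z in [('lidknob',(325,157),53),('bowl',(350,218),65),('mortar',(303,104),62),('jar',(300,189),52),('g1',(274,239),15),('g2',(356,289),15),('hingeL',(205,195),125)]: print(n,plane(t,p,z).round())
E
```

```text
lidknob [[ 598. -230.   53.]]
bowl [[ 419. -294.   65.]]
mortar [[ 756. -167.   62.]]
jar [[ 504. -155.   52.]]
g1 [[359. -80.  15.]]
g2 [[ 215. -317.   15.]]
hingeL [[479. 110. 125.]]
```

View pics/topc.png

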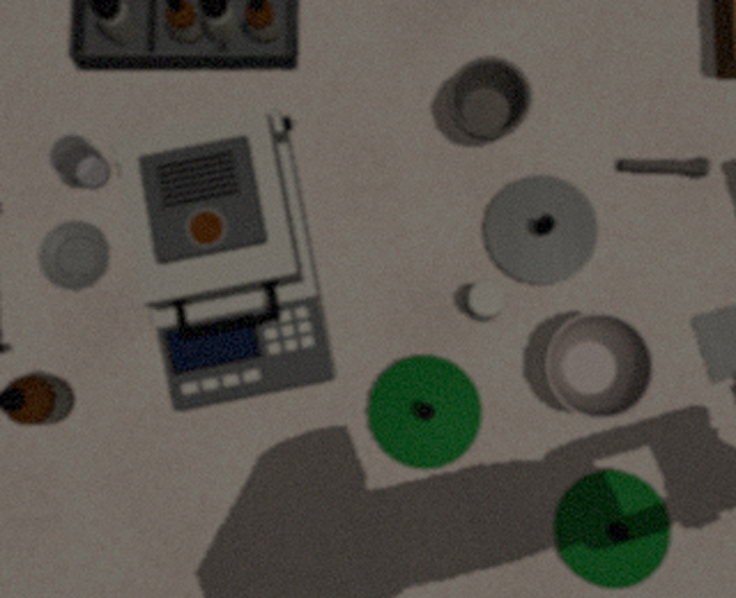

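View pics/scenec.png

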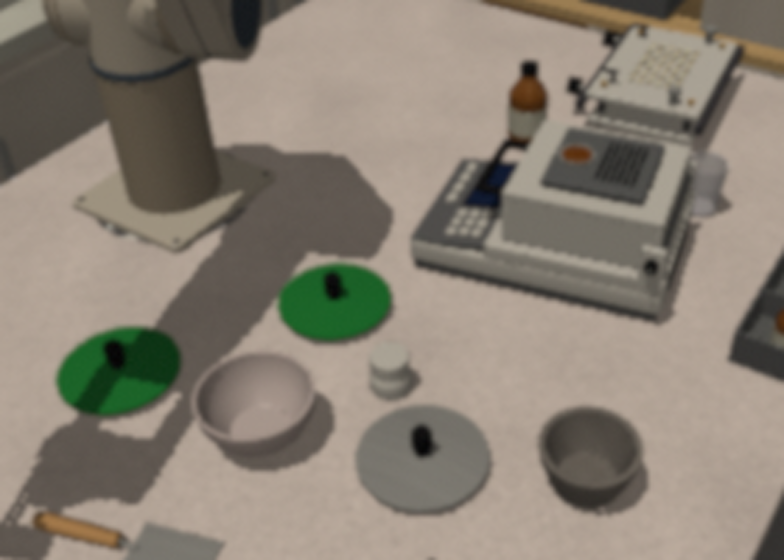

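```bash
cat >> h.py <<'E'
def radial(im,cm,c0,z,r0,dr=14,sgn=None,ch=None):
    g=cv2.GaussianBlur(im,(0,0),0.8).astype(np.float32)
    pts=[]
    c0=np.array(c0,float)
    for it in range(3):
        pts=[]
        for a in np.linspace(0,2*np.pi,120,endpoint=False):
            rs=np.arange(r0-dr,r0+dr,0.5)
            px=np.array([proj(cm,[c0[0]+r*np.cos(a),c0[1]+r*np.sin(a),z]) for r in rs],np.float32)
            v=cv2.remap(g,px[:,0].reshape(1,-1),px[:,1].reshape(1,-1),cv2.INTER_LINEAR)[0]
            d=np.linalg.norm(v[6:]-v[:-6],axis=1);i=d.argmax()
            if d[i]>12:
                r=rs[i+3];pts.append([c0[0]+r*np.cos(a),c0[1]+r*np.sin(a)])
        P=np.array(pts)
        for k in range(5):
            x,y,r=circ(P);e=abs(np.hypot(P[:,0]-x,P[:,1]-y)-r);P=P[e<max(1.5,2*np.median(e))]
        c0=np.array([x,y])
    return x,y,r,len(P)
E
python3 - <<'E'
from h import *
for n in('top','scene'):
    im=cv2.imread(f'pics/{n}0.png');cm=cam(n)
    for z in (12,15): print(n,'lid',z,np.round(radial(im,cm,(598,-230),z,74),1))
    print(n,'bowl',np.round(radial(im,cm,(419,-294),65,68),1))
    # knob: dark pixels near
    p=proj(cm,[598,-230,43]);hsv=im.max(2)
    m=np.zeros(hsv.shape,np.uint8);x,y=p.round().astype(int);m[y-14:y+14,x-14:x+14]=(hsv[y-14:y+14,x-14:x+14]<55)*255
    k,l,s,c=cv2.connectedComponentsWithStats(m);i=s[1:,4].argmax()+1;print('knob',p,c[i],s[i],plane(cm,c[i],41).round(1))
E
```

```text
top lid 12 [ 599.3 -234.2   76.    88. ]
top lid 15 [ 598.6 -233.3   75.9   93. ]
top bowl [ 417.1 -292.5   64.9   69. ]
knob [324.50777177 157.75073542] [325.20779221 157.63636364] [320 153  11  10  77] [[ 598.8 -232.4   41. ]]
scene lid 12 [ 601.8 -237.3   76.4   87. ]
scene lid 15 [ 603.3 -239.5   76.    89. ]
scene bowl [ 419.9 -298.1   65.8   56. ]
knob [250.95758035 244.26462544] [250.5      247.203125] [247 242   8  11  64] [[ 602.2 -239.    41. ]]
```

```bash
python3 - <<'E'
from h import *
o=ctrl.get_obs();M=R.from_rotvec(o['orientation']).as_matrix();print(M.round(2))
cm=cam('wrist');print(cm[1].round(2)); print('img centre at z=12',plane(cm,[253,200],12), 'px of TCP',proj(cm,o['ee_pos']))
im=cv2.imread('pics/top0.png');c=im[95:245,140:250];cv2.imwrite('pics/an.png',cv2.resize(c,None,fx=5,fy=5,interpolation=cv2.INTER_CUBIC)[:600])
E
```

```text
[[-0.    0.38 -0.92]
 [ 0.   -0.92 -0.38]
 [-1.   -0.   -0.  ]]
[[ 3.9000e-01  8.9000e-01  2.4000e-01  3.0695e+02]
 [-9.2000e-01  3.7000e-01  1.0000e-01 -5.4988e+02]
 [-0.0000e+00 -2.6000e-01  9.7000e-01  3.8328e+02]
 [ 0.0000e+00  0.0000e+00  0.0000e+00  1.0000e+00]]
img centre at z=12 [[ 214.78350284 -587.82506621   12.        ]] px of TCP [251.54141433 230.6692527 ]
```

View pics/an.png

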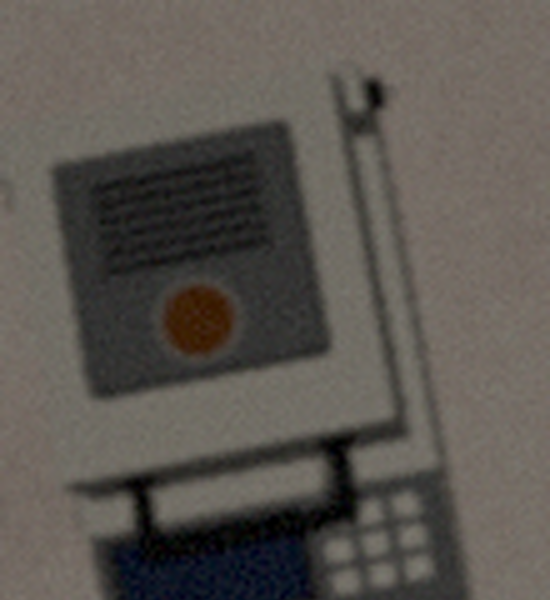

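Call:
{"method": "move_arm", "body": {
  "rows": [
    [30, 28, 0, 0, -1],
    [70, 65, 0, 0, -1],
    [112, 102, 0, 0, -1],
    [154, 140, 0, 0, -1],
    [196, 178, 0, 0, -1],
    [238, 216, 0, 0, -1],
    [280, 256, 0, 0, -1],
    [320, 292, 0, 0, -1],
    [350, 320, 0, 0, -1],
    [370, 338, 0, 0, -1],
    [380, 346, 0, 0, -1],
    [380, 346, 0, 0, -1]
  ]
}}

```text
t: 1.65
ee_pos: [620.2, -230.3, 189.1]
orientation: [2.004, 0.403, -2.006]
ft_force: [-1.1, -0.6, 0.7]
width: 87.8
```

```bash
cat > look.py <<'E'
from h import *
import sys
o=ctrl.get_obs();im=get_image('wrist');cv2.imwrite(f'pics/{sys.argv[1]}.png',im)
np.save(f'pics/{sys.argv[1]}.npy',np.r_[o['ee_pos'],o['orientation']])
print(o['t'],o['ee_pos'].round(1),o['orientation'].round(3),o['qpos'].round(2),o['width'],o['ft_force'].round(2))
E
python3 look.py w1
```

```text
1.65 [ 620.2 -230.3  189.1] [ 2.004  0.403 -2.006] [-0.37  0.48  1.54  0.    1.12  0.8 ] 87.78945355420979 [-1.07 -0.65  0.7 ]
```

View pics/w1.png

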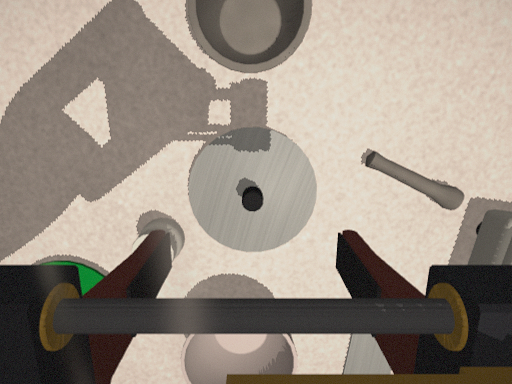

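```bash
cat >> h.py <<'E'
def wcam(tag):
    v=np.load(f'pics/{tag}.npy');return cv2.imread(f'pics/{tag}.png'),cam('wrist',dict(ee_pos=v[:3],orientation=v[3:]))
def dark(im,p,h=20,th=45):
    g=im.max(2);x,y=np.round(p).astype(int);m=np.zeros(g.shape,np.uint8);m[y-h:y+h,x-h:x+h]=(g[y-h:y+h,x-h:x+h]<th)*255
    k,l,s,c=cv2.connectedComponentsWithStats(m);i=s[1:,4].argmax()+1;return c[i],s[i]
E
python3 - <<'E'
from h import *
im,cm=wcam('w1')
for z in(12,15):print(np.round(radial(im,cm,(600,-235),z,74,10),1))
c,s=dark(im,(252,198));print(c,s,plane(cm,c,42).round(1))
E
```

```text
[ 603.2 -236.7   74.3   97. ]
[ 603.8 -236.5   73.7   95. ]
[251.69002695 198.21563342] [242 187  20  24 371] [[ 603.5 -236.5   42. ]]
```

Call:
{"method": "move_arm", "body": {
  "rows": [
    [-10, -4, -15, 0, -1],
    [-17, -6, -40, 0, -1],
    [-17, -6, -70, 0, -1],
    [-17, -6, -100, 0, -1],
    [-17, -6, -125, 0, -1],
    [-17, -6, -140, 0, -1],
    [-17, -6, -150, 0, -1],
    [-17, -6, -157, 0, -1],
    [-17, -6, -162, 0, -1],
    [-17, -6, -164, 0, -1],
    [-17, -6, -164, 0, -1],
    [-17, -6, -164, 0, -1]
  ]
}}

```text
t: 3.2
ee_pos: [603.0, -236.9, 25.6]
orientation: [2.005, 0.402, -2.005]
ft_force: [-0.5, -0.3, 0.2]
width: 87.7
```

```bash
python3 look.py w2
```

```text
3.2 [ 603.  -236.9   25.6] [ 2.005  0.402 -2.005] [-0.39  0.66  1.66  0.    0.82  0.78] 87.69433724882931 [-0.45 -0.31  0.19]
```

View pics/w2.png

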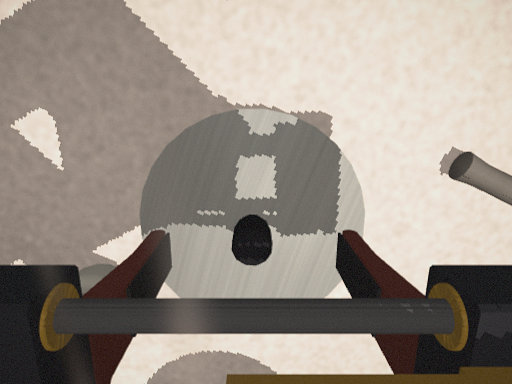

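The knob (252,240) stands midway between the fingers. I'll close and lift a little.

Call:
{"method": "move_arm", "body": {
  "rows": [
    [0, 0, -1, 0, 0],
    [0, 0, -1, 0, 0.6],
    [0, 0, -1, 0, 1],
    [0, 0, -1, 0, 1],
    [0, 0, -1, 0, 1],
    [0, 0, -1, 0, 1],
    [0, 0, -1, 0, 1],
    [0, 0, 5, 0, 1],
    [0, 0, 20, 0, 1],
    [0, 0, 45, 0, 1],
    [0, 0, 60, 0, 1],
    [0, 0, 60, 0, 1]
  ]
}}

```text
t: 4.75
ee_pos: [604.1, -237.3, 87.4]
orientation: [2.007, 0.4, -2.002]
ft_force: [0.1, -0.8, 0.0]
width: 0.4
```

```bash
python3 look.py w3; python3 - <<'E'
from h import *
for n in('scene',):
    im=get_image(n);cv2.imwrite('pics/s3.png',im)
E
```

```text
4.75 [ 604.1 -237.3   87.4] [ 2.007  0.4   -2.002] [-0.39  0.58  1.64  0.    0.92  0.78] 0.4482269073829071 [ 0.07 -0.8   0.02]
```

View pics/w3.png

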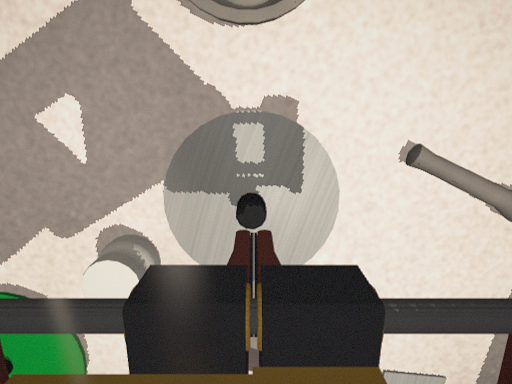

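View pics/s3.png

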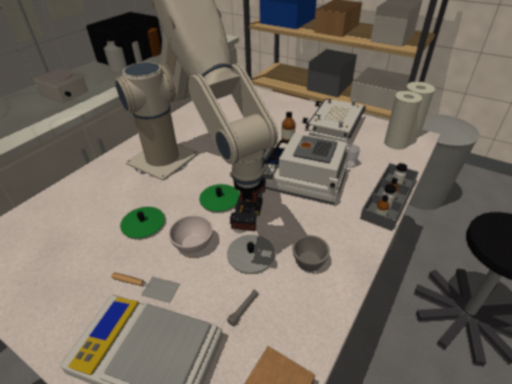

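```bash
python3 - <<'E'
from h import *
im,cm=wcam('w2');c,s=dark(im,(252,240),30);print('w2',c,s,plane(cm,c,42).round(1)); print(np.round(radial(im,cm,(604,-236),13,74,10),1)); print('proj grasp',proj(cm,[603,-236.9,44.6]),proj(cm,[603,-236.9,25.6]),ctrl.hold_point_z)
im,cm=wcam('w3');c,s=dark(im,(252,210),18);print('w3',c,s,plane(cm,c,42).round(1)); print(np.round(radial(im,cm,(604,-236),13,74,10),1)); print('tcp',proj(cm,[604.1,-237.3,87.4]),proj(cm,[604.1,-237.3,106.4]))
im=cv2.imread('pics/s3.png');cm=cam('scene');print(np.round(radial(im,cm,(603,-237),13,74,10),1),np.round(radial(cv2.imread('pics/scene0.png'),cm,(603,-237),13,74,10),1))
v=cv2.imread('pics/w3.png')[170:290,190:320];cv2.imwrite('pics/w3c.png',cv2.resize(v,None,fx=5,fy=5))
E
```

```text
w2 [251.25940337 239.83787289] [ 232  215   40   50 1542] [[ 603.4 -236.6   42. ]]
[ 605.1 -236.2   72.8   56. ]
proj grasp [251.38730686 242.42466898] [251.57531525 230.72033536] 18.700000000000003
w3 [249.69814503 208.6846543 ] [236 193  30  35 593] [[ 604.3 -235.6   42. ]]
[ 603.  -237.    73.8   83. ]
tcp [251.4867238  230.62232064] [251.36711651 242.24259336]
[ 601.5 -238.4   75.6   93. ] [ 602.3 -237.8   76.2   89. ]
```

View pics/w3c.png

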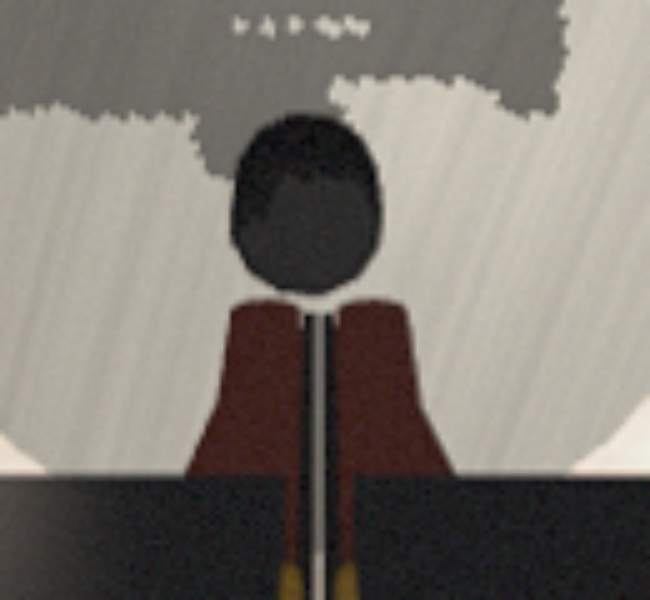

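Call:
{"method": "move_arm", "body": {
  "rows": [
    [0, 0, 0, 0, -0.1],
    [0, 0, 0, 0, -0.1],
    [0, 0, 0, 0, -0.1],
    [0, 0, 0, 0, -0.1],
    [0, 0, 0, 0, -0.1],
    [-1, 0, -5, 0, -0.1],
    [-1, 0, -20, 0, -0.1],
    [-1, 0, -40, 0, -0.1],
    [-1, 0, -55, 0, -0.1],
    [-1, 0, -62, 0, -0.1],
    [-1, 0, -63, 0, -0.1],
    [-1, 0, -63, 0, -0.1]
  ]
}}

```text
t: 6.35
ee_pos: [602.1, -236.9, 22.8]
orientation: [2.005, 0.402, -2.005]
ft_force: [-0.8, -0.3, -0.3]
width: 48.0
```

Call:
{"method": "move_arm", "body": {
  "rows": [
    [0, 0, 0, 0, 1],
    [0, 0, 0, 0, 1],
    [0, 0, 0, 0, 1],
    [0, 0, 0, 0, 1],
    [0, 0, 0, 0, 1],
    [0, 0, 0, 0, 1],
    [0, 0, 0, 0, 1]
  ]
}}

```text
t: 7.22
ee_pos: [602.1, -236.9, 22.7]
orientation: [2.005, 0.402, -2.005]
ft_force: [0.4, 0.5, 0.6]
width: 0.2
```

```bash
python3 look.py w4; python3 - <<'E'
from h import *
for n in('scene','top'):
    im=get_image(n);cv2.imwrite(f'pics/{n}4.png',im)
    p=proj(cam(n),[602,-237,30]).astype(int);print(p);x,y=p
    cv2.imwrite(f'pics/{n}4c.png',cv2.resize(im[max(0,y-55):y+45,x-60:x+60],None,fx=6,fy=6,interpolation=cv2.INTER_CUBIC))
E
```

```text
7.225 [ 602.1 -236.9   22.7] [ 2.005  0.402 -2.005] [-0.39  0.67  1.66  0.    0.81  0.78] 0.24995796112267016 [0.37 0.49 0.56]
[250 249]
[326 157]
```

View pics/w4.png

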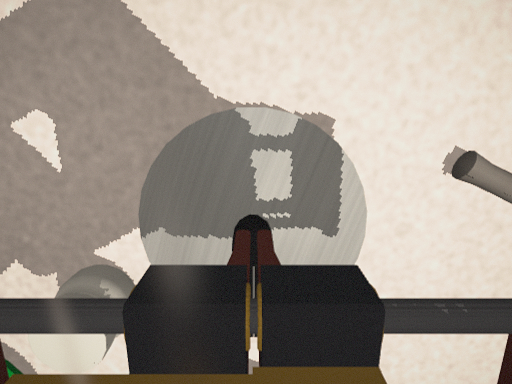

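View pics/scene4c.png

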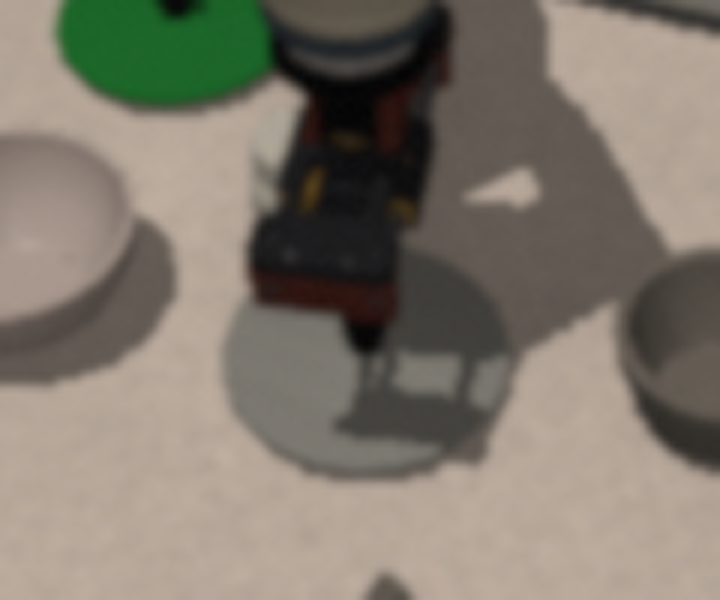

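View pics/top4c.png

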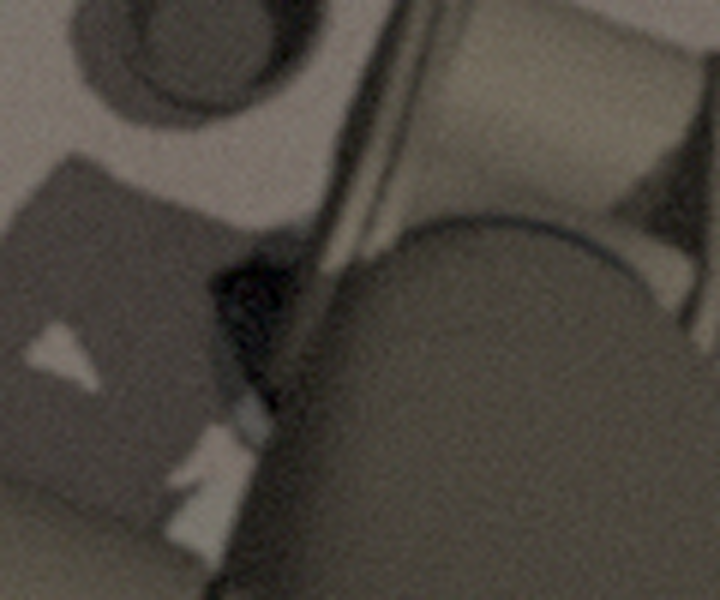

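```bash
python3 - <<'E'
from h import *
v=np.load('pics/w4.npy');Rm=R.from_rotvec(v[3:]).as_matrix()
for n in('scene','w4'):
    if n=='w4': im,cm=wcam('w4')
    else: im=cv2.imread('pics/scene4.png');cm=cam('scene')
    im=cv2.resize(im,None,fx=6,fy=6,interpolation=cv2.INTER_CUBIC)
    for x,col in((0,(0,255,255)),(-30,(255,255,0))):
        q=[proj(cm,v[:3]+Rm@np.array([x,a,b])) for a,b in((-13,-10),(13,-10),(13,10),(-13,10))]
        cv2.polylines(im,[(np.array(q)*6+3).astype(np.int32)],True,col,1)
    for z in(29,51):
      q=[proj(cm,[603.3+11.5*np.cos(a),-236.7+11.5*np.sin(a),z]) for a in np.linspace(0,6.28,30)]
      cv2.polylines(im,[(np.array(q)*6+3).astype(np.int32)],True,(0,255,0),1)
    c=(proj(cm,v[:3])*6).astype(int); cv2.imwrite(f'pics/ov_{n}.png',im[c[1]-300:c[1]+200,c[0]-300:c[0]+300])
E
```

```text
(no output)
```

View pics/ov_scene.png

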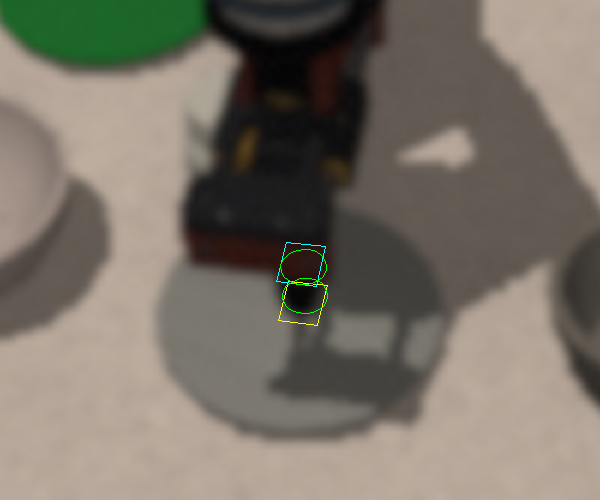

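View pics/ov_w4.png

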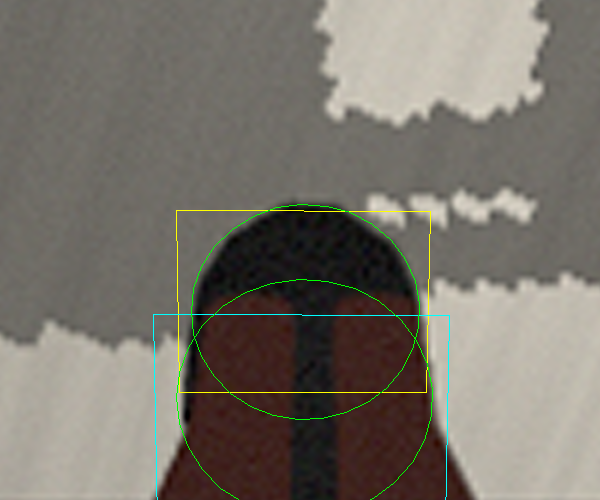

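```bash
python3 - <<'E'
from h import *
v=np.load('pics/w3.npy');Rm=R.from_rotvec(v[3:]).as_matrix()
im=cv2.imread('pics/s3.png');cm=cam('scene');im=cv2.convertScaleAbs(cv2.resize(im,None,fx=7,fy=7,interpolation=cv2.INTER_CUBIC),alpha=1.8)
for x,col in((0,(0,255,255)),(-30,(255,255,0)),(-80,(255,0,255))):
    q=[proj(cm,v[:3]+Rm@np.array([x,a,b])) for a,b in((-13,-10),(13,-10),(13,10),(-13,10))]
    cv2.polylines(im,[(np.array(q)*7+3).astype(np.int32)],True,col,1)
c=(proj(cm,v[:3])*7).astype(int); cv2.imwrite('pics/ov3.png',im[c[1]-450:c[1]+150,c[0]-300:c[0]+300])
im,cm=wcam('w3');im=cv2.resize(im,None,fx=4,fy=4)
for x,col in((0,(0,255,255)),(-30,(255,255,0)),(-80,(255,0,255))):
    q=[proj(cm,v[:3]+Rm@np.array([x,a,b])) for a,b in((-13,-10),(13,-10),(13,10),(-13,10))]
    cv2.polylines(im,[(np.array(q)*4+2).astype(np.int32)],True,col,1)
cv2.imwrite('pics/ov3w.png',im[700:1250,650:1400])
E
```

```text
(no output)
```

View pics/ov3.png

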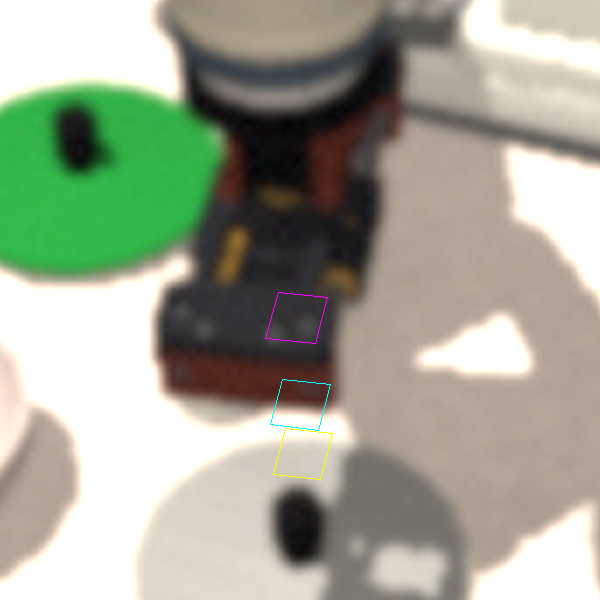

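View pics/ov3w.png

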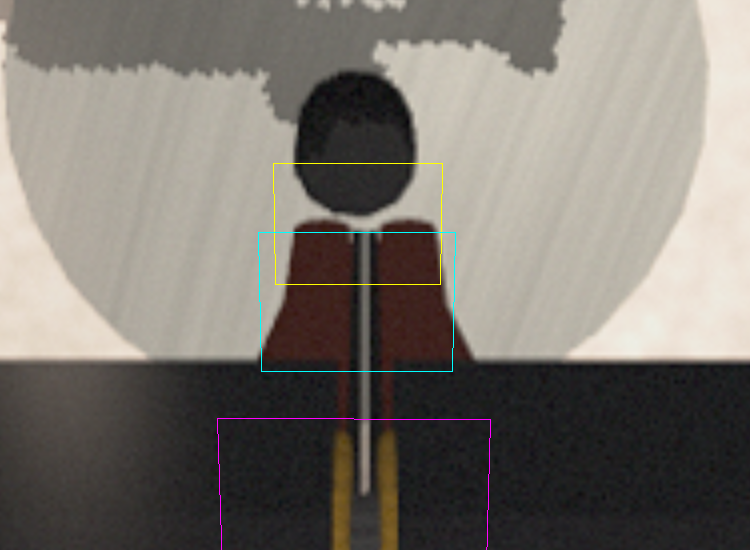

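Call:
{"method": "move_arm", "body": {
  "rows": [
    [0, 0, 0, 0, -0.2],
    [0, 0, 0, 0, -0.2],
    [0, 0, 0, 0, -0.2],
    [0, 0, 0, 0, -0.2],
    [0, 0, 0, 0, -0.2],
    [0, 0, 0, 0, -0.2],
    [1, 0, -3, 0, -0.2],
    [1, 0, -7, 0, -0.2],
    [1, 0, -10, 0, -0.2],
    [1, 0, -12, 0, -0.2],
    [1, 0, -12, 0, -0.2]
  ]
}}

```text
t: 8.75
ee_pos: [602.9, -236.8, 10.5]
orientation: [2.005, 0.402, -2.005]
ft_force: [1.1, -0.4, -0.9]
width: 52.6
```

```bash
python3 look.py w5
```

```text
8.75 [ 602.9 -236.8   10.5] [ 2.005  0.402 -2.005] [-0.39  0.69  1.66  0.    0.79  0.78] 52.57049033944782 [ 1.08 -0.4  -0.92]
```

View pics/w5.png

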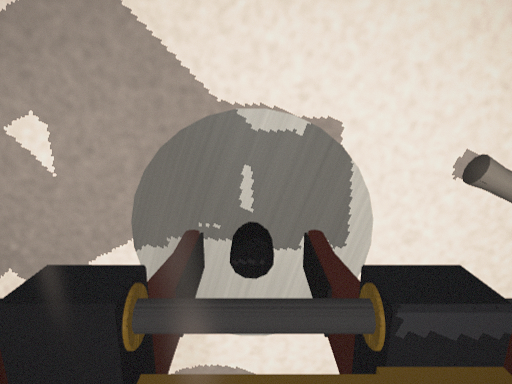

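Call:
{"method": "move_arm", "body": {
  "rows": [
    [0, 0, -5, 0, -0.2],
    [0, 0, -9, 0, -0.2],
    [0, 0, -12, 0, -0.2],
    [0, 0, -12, 0, -0.2],
    [0, 0, -12, 0, 1],
    [0, 0, -12, 0, 1],
    [0, 0, -12, 0, 1],
    [0, 0, -12, 0, 1],
    [0, 0, -12, 0, 1],
    [0, 0, -12, 0, 1]
  ]
}}

```text
t: 10.05
ee_pos: [603.1, -236.9, -1.2]
orientation: [2.005, 0.402, -2.005]
ft_force: [-0.8, 1.1, 1.8]
width: 22.1
```

Call:
{"method": "move_arm", "body": {
  "rows": [
    [0, 0, 4, 0, 1],
    [0, 0, 15, 0, 1],
    [0, 0, 40, 0, 1],
    [0, 0, 75, 0, 1],
    [0, 0, 110, 0, 1],
    [0, 0, 130, 0, 1],
    [0, 0, 140, 0, 1],
    [0, 0, 140, 0, 1]
  ]
}}

```text
t: 11.05
ee_pos: [603.0, -236.9, 138.8]
orientation: [2.005, 0.402, -2.005]
ft_force: [0.3, -0.8, -2.0]
width: 22.4
```

```bash
python3 look.py w6;python3 - <<'E'
from h import *
im=get_image('scene');cv2.imwrite('pics/s6.png',im)
E
```

```text
11.05 [ 603.  -236.9  138.8] [ 2.005  0.402 -2.005] [-0.39  0.51  1.61  0.    1.02  0.78] 22.3531833065745 [ 0.35 -0.76 -2.02]
```

View pics/w6.png

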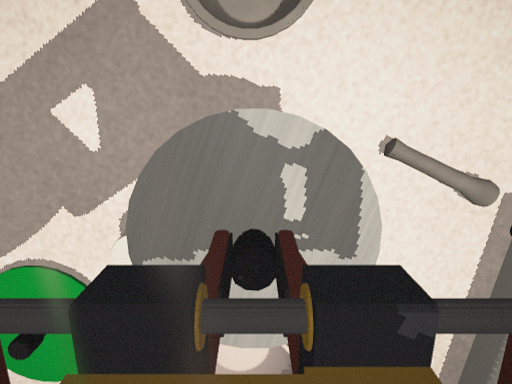

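View pics/s6.png

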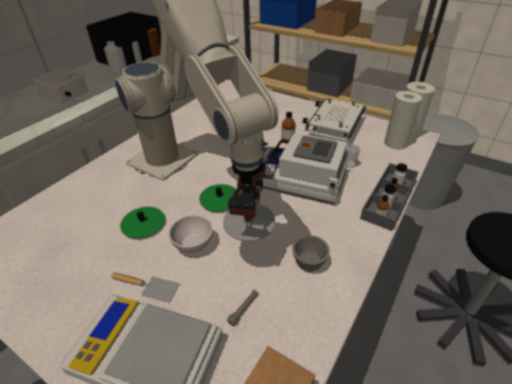

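Call:
{"method": "move_arm", "body": {
  "rows": [
    [-8, -10, 15, 0.1, 1],
    [-22, -26, 35, 0.23, 1],
    [-40, -47, 58, 0.37, 1],
    [-58, -68, 80, 0.51, 1],
    [-76, -90, 100, 0.65, 1],
    [-94, -112, 118, 0.79, 1],
    [-112, -134, 130, 0.93, 1],
    [-130, -155, 138, 1.07, 1],
    [-145, -172, 141, 1.2, 1],
    [-156, -184, 141, 1.3, 1],
    [-161, -190, 141, 1.36, 1],
    [-161, -190, 141, 1.36, 1]
  ]
}}

```text
t: 12.65
ee_pos: [440.5, -426.5, 277.1]
orientation: [1.072, 1.293, -1.076]
ft_force: [0.5, 0.4, -2.9]
width: 22.3
```

```bash
python3 look.py w7
```

```text
12.65 [ 440.5 -426.5  277.1] [ 1.072  1.293 -1.076] [-0.79  0.32  1.57 -0.    1.25 -0.97] 22.328636745893267 [ 0.5   0.44 -2.91]
```

View pics/w7.png

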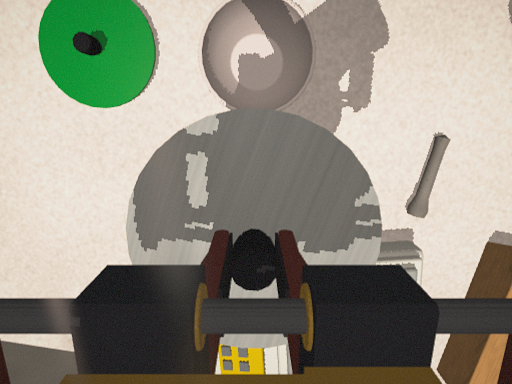

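```bash
python3 - <<'E'
from h import *
im,cm=wcam('w7')
for c0 in((418,-295),(421,-300)):print(np.round(radial(im,cm,c0,65,68,12),1))
# held lid outline & knob in the tool-relative sense
v=np.load('pics/w7.npy')
print(np.round(radial(im,cm,v[:2],v[2]+1.2+14,74,8),1), v[:3])
b=radial(im,cm,(418,-295),65,68,12)
q=np.array([proj(cm,[b[0]+b[2]*np.cos(a),b[1]+b[2]*np.sin(a),65]) for a in np.linspace(0,6.28,60)])
big=cv2.resize(im,None,fx=4,fy=4);cv2.polylines(big,[(q*4+2).astype(np.int32)],True,(0,0,255),1);cv2.imwrite('pics/b7.png',big[0:480,760:1320])
im=cv2.imread('pics/scene0.png');cm=cam('scene')
q=np.array([proj(cm,[b[0]+68*np.cos(a),b[1]+68*np.sin(a),65]) for a in np.linspace(0,6.28,60)])
big=cv2.resize(im,None,fx=6,fy=6);cv2.polylines(big,[(q*6+3).astype(np.int32)],True,(0,0,255),1);cv2.imwrite('pics/b7s.png',big[1260:1560,960:1360])
E
```

```text
[ 420.9 -296.2   62.8   77. ]
[ 420.9 -296.2   62.8   77. ]
[ 442.2 -427.8   73.3   61. ] [ 440.49355499 -426.52189183  277.09887301]
```

View pics/b7.png

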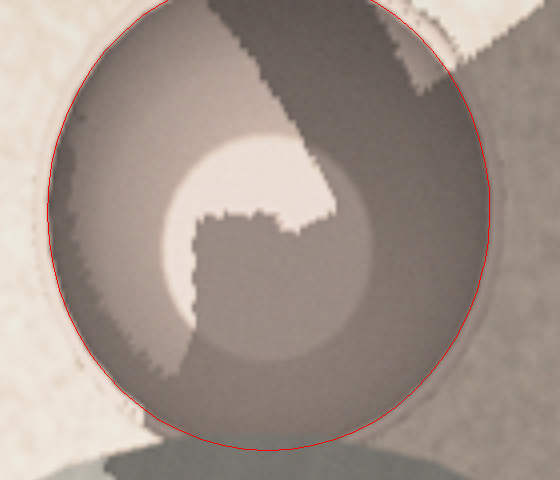

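View pics/b7s.png

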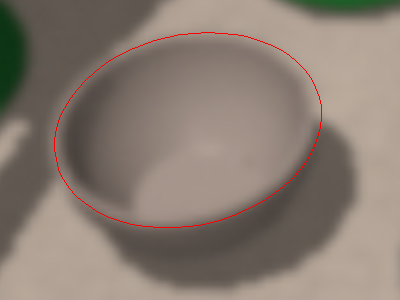

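Call:
{"method": "move_arm", "body": {
  "rows": [
    [-3, 15, -4, 0, 1],
    [-7, 40, -10, 0, 1],
    [-11, 68, -20, 0, 1],
    [-15, 94, -40, 0, 1],
    [-18, 114, -65, 0, 1],
    [-20, 125, -95, 0, 1],
    [-20, 130, -125, 0, 1],
    [-20, 131, -150, 0, 1],
    [-20, 131, -170, 0, 1],
    [-20, 131, -180, 0, 1],
    [-20, 131, -182, 0, 1],
    [-20, 131, -182, 0, 1]
  ]
}}

```text
t: 14.2
ee_pos: [421.2, -295.3, 95.8]
orientation: [1.072, 1.292, -1.076]
ft_force: [-0.1, 0.1, -1.4]
width: 22.2
```

```bash
python3 look.py w8;python3 - <<'E'
from h import *
im=get_image('scene');cv2.imwrite('pics/s8.png',cv2.resize(im[150:290,120:290],None,fx=4,fy=4,interpolation=cv2.INTER_CUBIC))
E
```

```text
14.2 [ 421.2 -295.3   95.8] [ 1.072  1.292 -1.076] [-0.63  0.4   1.94 -0.    0.8  -0.81] 22.182947011239953 [-0.08  0.14 -1.38]
```

View pics/w8.png

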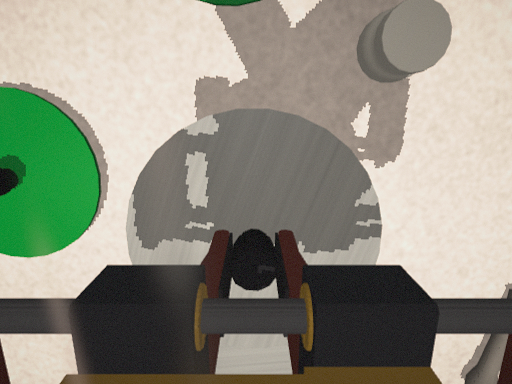

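View pics/s8.png

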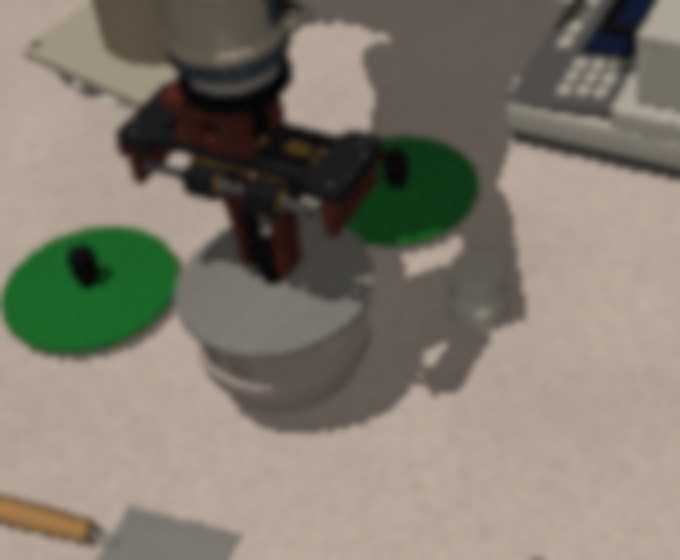

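Call:
{"method": "move_arm", "body": {
  "rows": [
    [-0.5, -1, -6, 0, 1],
    [-0.5, -1, -14, 0, 1],
    [-0.5, -1, -22, 0, 1],
    [-0.5, -1, -29, 0, 1],
    [-0.5, -1, -34, 0, 1],
    [-0.5, -1, -37, 0, 1],
    [-0.5, -1, -39, 0, 1],
    [-0.5, -1, -40, 0, 1],
    [-0.5, -1, -40, 0, 1]
  ]
}}

```text
t: 15.42
ee_pos: [420.9, -296.6, 56.1]
orientation: [1.072, 1.291, -1.076]
ft_force: [1.1, 0.3, -2.6]
width: 22.4
```

Call:
{"method": "move_arm", "body": {
  "rows": [
    [0, 0, -1, 0, 1],
    [0, 0, -2, 0, 1],
    [0, 0, -2.5, 0, 1],
    [0, 0, -3, 0, 1],
    [0, 0, -3, 0, 1]
  ]
}}

```text
t: 16.05
ee_pos: [421.0, -296.7, 54.1]
orientation: [1.072, 1.29, -1.076]
ft_force: [-3.0, 2.2, 10.7]
width: 22.3
```

```bash
python3 look.py w9;python3 - <<'E'
from h import *
im=get_image('scene');cv2.imwrite('pics/s9.png',cv2.resize(im[190:280,150:250],None,fx=6,fy=6,interpolation=cv2.INTER_CUBIC))
E
```

```text
16.05 [ 421.  -296.7   54.1] [ 1.072  1.29  -1.076] [-0.64  0.47  1.96 -0.    0.71 -0.82] 22.276526997578927 [-3.03  2.2  10.68]
```

View pics/s9.png

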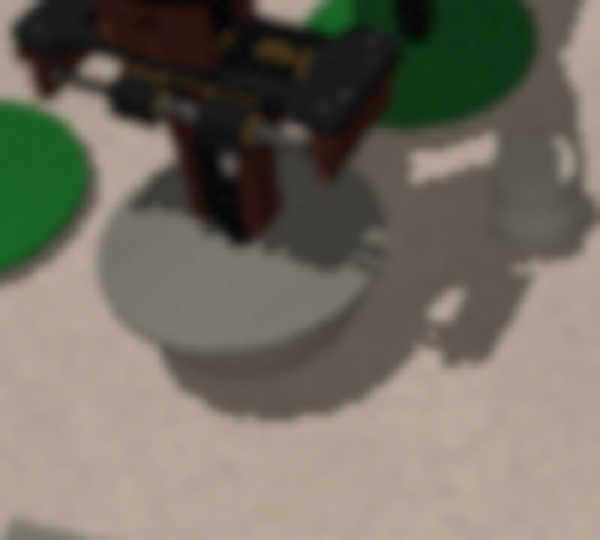

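Call:
{"method": "move_arm", "body": {
  "rows": [
    [0, 0, 0.5, 0, 0.4],
    [0, 0, 1, 0, 0.2],
    [0, 0, 1, 0, 0],
    [0, 0, 1, 0, -0.2],
    [0, 0, 1, 0, -0.4],
    [0, 0, 1, 0, -0.4],
    [0, 0, 1, 0, -0.4]
  ]
}}

```text
t: 17.02
ee_pos: [421.0, -296.7, 55.1]
orientation: [1.072, 1.29, -1.076]
ft_force: [0.6, -0.7, -0.1]
width: 61.2
```

```bash
python3 look.py w10
```

```text
17.025 [ 421.  -296.7   55.1] [ 1.072  1.29  -1.076] [-0.64  0.47  1.96 -0.    0.72 -0.82] 61.170326627411036 [ 0.64 -0.72 -0.1 ]
```

View pics/w10.png

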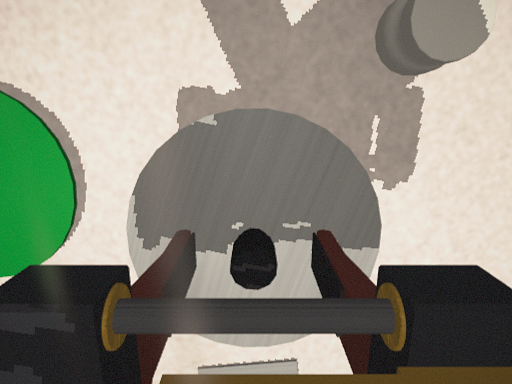

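Call:
{"method": "move_arm", "body": {
  "rows": [
    [0, 0, 5, 0, -0.4],
    [0, 0, 20, 0, -0.4],
    [0, 0, 50, 0, -0.4],
    [0, 0, 90, 0, -0.4],
    [0, -8, 130, 0, -0.4],
    [0, -20, 165, 0, -0.4],
    [0, -30, 185, 0, -0.4],
    [0, -30, 185, 0, -0.4]
  ]
}}

```text
t: 18.08
ee_pos: [421.9, -327.8, 242.6]
orientation: [1.072, 1.285, -1.076]
ft_force: [-0.0, -0.1, -0.4]
width: 61.3
```

```bash
python3 look.py w11;python3 - <<'E'
from h import *
im,cm=wcam('w11')
for z in(65,68,72):print(z,np.round(radial(im,cm,(421,-296),z,74,10),1))
c,s=dark(im,proj(cm,[421,-296,97]),25);print(c,s,plane(cm,c,97))
im=get_image('scene');cv2.imwrite('pics/s11.png',cv2.resize(im[190:280,150:250],None,fx=6,fy=6,interpolation=cv2.INTER_CUBIC))
E
```

```text
18.075 [ 421.9 -327.8  242.6] [ 1.072  1.285 -1.076] [-0.68  0.23  1.78 -0.    1.13 -0.86] 61.340515462275334 [-0.02 -0.13 -0.41]
65 [ 423.  -298.6   74.4  114. ]
68 [ 422.9 -298.3   73.8  114. ]
72 [ 422.8 -297.9   73.   115. ]
[257.67820069 150.96885813] [248 141  21  23 289] [[ 422.5066848  -297.21150204   97.        ]]
```

View pics/w11.png

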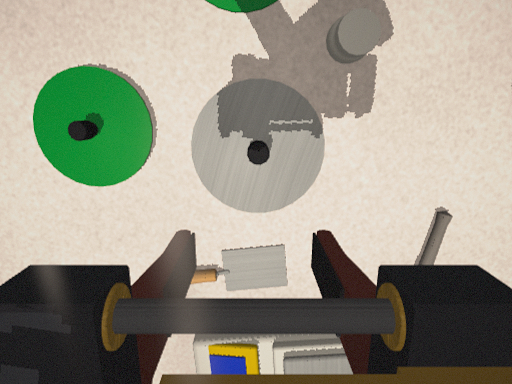

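View pics/s11.png

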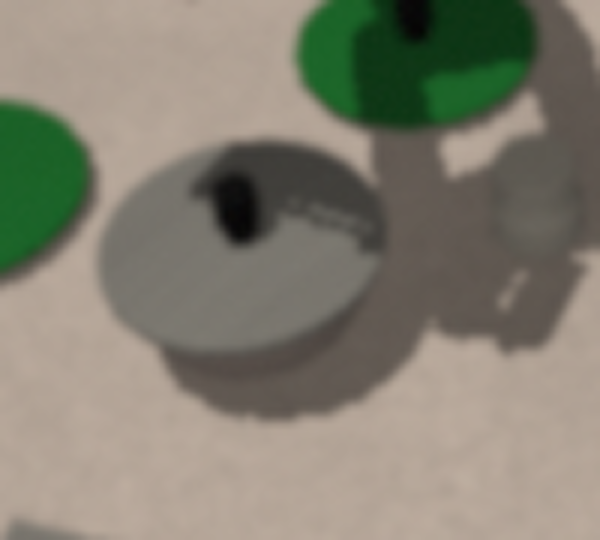

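Call:
{"method": "move_arm", "body": {
  "rows": [
    [3, 20, 10, 0, -0.4],
    [8, 60, 25, 0, -0.4],
    [14, 100, 40, 0, -0.4],
    [20, 140, 47, 0, -0.4],
    [26, 182, 47, 0, -0.4],
    [32, 224, 47, 0, -0.4],
    [38, 266, 47, 0, -0.4],
    [44, 306, 47, 0, -0.4],
    [50, 342, 47, 0, -0.4],
    [55, 372, 47, 0, -0.4],
    [58, 390, 47, 0, -0.4],
    [58, 390, 47, 0, -0.4]
  ]
}}

```text
t: 19.68
ee_pos: [478.1, 64.9, 286.7]
orientation: [1.07, 1.292, -1.075]
ft_force: [-0.0, -0.2, 0.1]
width: 61.7
```

```bash
python3 look.py w12
```

```text
19.675 [478.1  64.9 286.7] [ 1.07   1.292 -1.075] [ 0.11  0.1   1.83 -0.    1.21 -0.07] 61.68554269820201 [-0.04 -0.18  0.09]
```

View pics/w12.png

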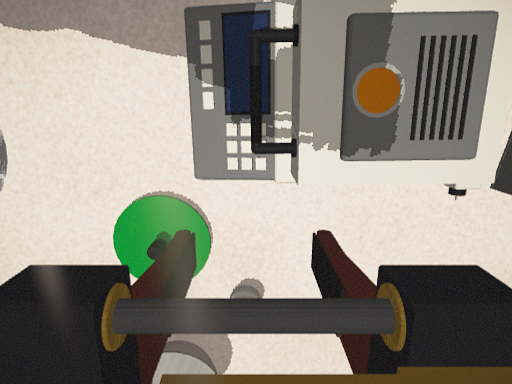

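```bash
python3 - <<'E'
from h import *
im,cm=wcam('w12')
v=cv2.resize(im[10:190,180:320],None,fx=4,fy=4);cv2.imwrite('pics/h12.png',cv2.resize(im[15:165,220:320],None,fx=4,fy=4,interpolation=cv2.INTER_CUBIC))
g=im.max(2)
for r in range(30,156,8): 
    xs=np.where(g[r,240:310]<40)[0]+240; print(r,xs.min() if len(xs) else None,xs.max() if len(xs) else None,len(xs))
E
```

```text
30 252 298 46
38 249 297 42
46 250 268 9
54 250 261 9
62 250 269 10
70 250 269 13
78 250 269 14
86 250 269 14
94 250 269 14
102 250 269 14
110 250 269 14
118 251 260 10
126 251 260 10
134 251 260 10
142 252 295 13
150 252 293 19
```

View pics/h12.png

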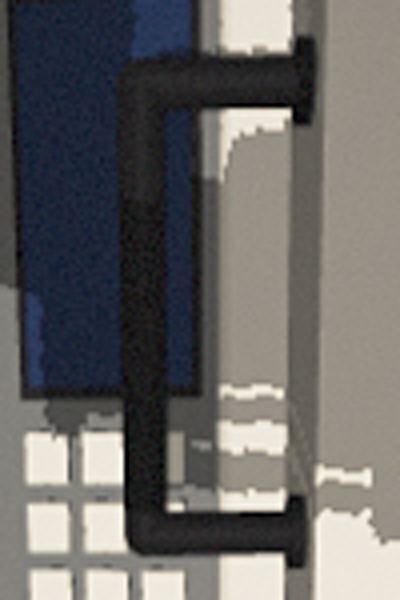

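```bash
python3 - <<'E'
from h import *
im,cm=wcam('w12')
P=plane(cm,[[255.0,35.3],[256.5,148.2]],125);print(P.round(1),np.linalg.norm(P[0]-P[1]))
d=P[0]-P[1];yaw=np.arctan2(d[1],d[0])-np.pi/2;m=P.mean(0);ax=np.array([np.cos(yaw),np.sin(yaw),0])
print('mid',m.round(1),'yaw',yaw,'hinge',(m+237*ax).round(1))
v=np.load('pics/w12.npy');Rm=R.from_rotvec(v[3:]).as_matrix();print('jaw yaw',np.arctan2(*(Rm[[1,0],1])),Rm[:,1].round(3),'dx',(m-v[:3]).round(1))
# scene check
cs=cam('scene');print('scene ends',[proj(cs,p).round(1) for p in P]); ct=cam('top');print('top ends',[proj(ct,p).round(1) for p in P])
# screw
print('tension screw plane z100',plane(cm,[457,190],100).round(1))
E
```

```text
[[454.5 204.7 125. ]
 [476.6  96.8 125. ]] 110.16246957311422
mid [465.6 150.7 125. ] yaw 0.20225512946286406 hinge [697.7 198.4 125. ]
jaw yaw 0.18438463277800524 [ 0.983  0.183 -0.003] dx [ -12.5   85.8 -161.7]
scene ends [array([281.3, 141. ]), array([271.9, 156.7])]
top ends [array([170.1, 204. ]), array([209.9, 195.8])]
tension screw plane z100 [[719.3  89.9 100. ]]
```

```bash
python3 - <<'E'
from h import *
o=ctrl.get_obs();im=get_image('scene');cv2.imwrite('pics/s12.png',im);cm=cam('scene')
v=o['ee_pos'];Rm=R.from_rotvec(o['orientation']).as_matrix();S=7
im=cv2.convertScaleAbs(cv2.resize(im,None,fx=S,fy=S,interpolation=cv2.INTER_CUBIC),alpha=1.5)
for x,col in((-80,(255,0,255)),(-106,(0,255,0))):
    q=[proj(cm,v+Rm@np.array([x,a,b])) for a,b in((-89,-37),(89,-37),(89,37),(-89,37))]
    cv2.polylines(im,[(np.array(q)*S+3).astype(np.int32)],True,col,1)
for x,col in((0,(0,255,255)),(-26,(255,255,0))):
  for s in(-1,1):
    q=[proj(cm,v+Rm@np.array([x,s*a,b])) for a,b in((31,-10),(44,-10),(44,10),(31,10))]
    cv2.polylines(im,[(np.array(q)*S+3).astype(np.int32)],True,col,1)
c=(proj(cm,v+Rm@np.array([-60,0,0]))*S).astype(int);cv2.imwrite('pics/ov12.png',im[c[1]-300:c[1]+300,c[0]-400:c[0]+400])
E
```

```text
(no output)
```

View pics/ov12.png

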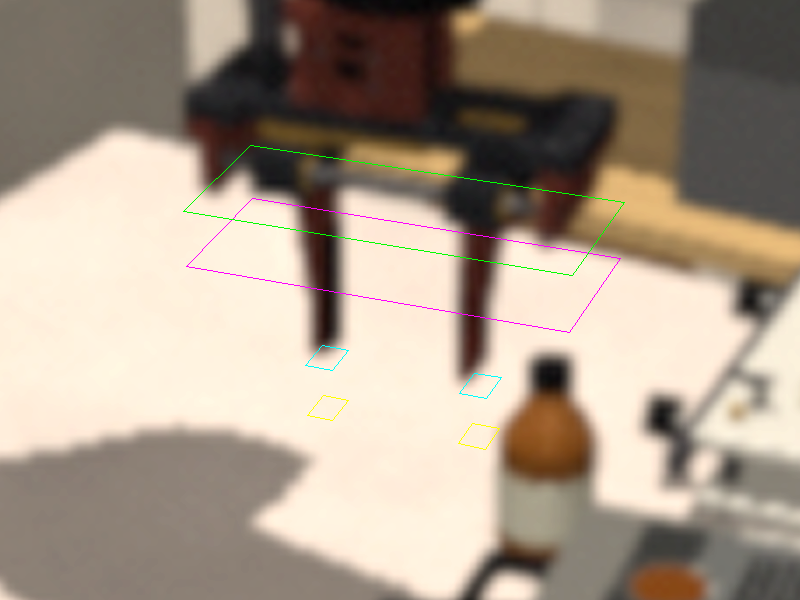

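Call:
{"method": "move_arm", "body": {
  "rows": [
    [-2, 10, -5, 0, 0.2],
    [-5, 28, -20, 0.01, 0.2],
    [-8, 48, -45, 0.018, 0.2],
    [-10, 66, -75, 0.018, 0.2],
    [-12, 78, -105, 0.018, 0.2],
    [-12.5, 85, -125, 0.018, 0.2],
    [-12.5, 86, -135, 0.018, 0.2],
    [-12.5, 86, -137, 0.018, 0.2],
    [-12.5, 86, -137, 0.018, 0.2]
  ]
}}

```text
t: 20.9
ee_pos: [466.1, 149.3, 150.3]
orientation: [1.059, 1.297, -1.063]
ft_force: [0.4, -0.1, -0.1]
width: 35.3
```

```bash
python3 look.py w13; python3 - <<'E'
from h import *
im,cm=wcam('w13'); o=ctrl.get_obs();Rm=R.from_rotvec(o['orientation']).as_matrix();print('yaw',np.arctan2(Rm[1,1],Rm[0,1]))
for p in([454.5,204.7,125],[476.6,96.8,125],[465.6,150.7,125]):print(proj(cm,p))
E
```

```text
20.9 [466.1 149.3 150.3] [ 1.059  1.297 -1.063] [ 0.29  0.28  1.96 -0.    0.91  0.09] 35.32319149266666 [ 0.41 -0.08 -0.09]
yaw 0.19983690492441153
[250.80160204 132.49118555]
[251.13172922 284.60675   ]
[251.03331449 213.40000659]
```

View pics/w13.png

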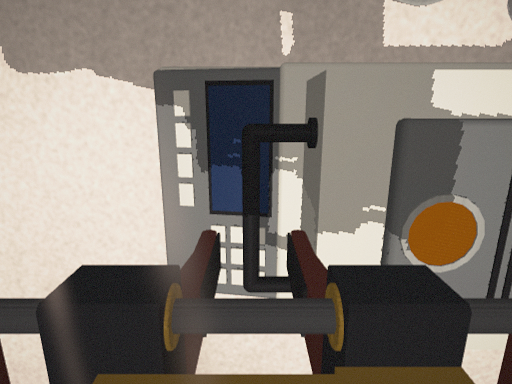

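Call:
{"method": "move_arm", "body": {
  "rows": [
    [0, 1, -10, 0, 0.2],
    [0, 1, -25, 0, 0.2],
    [0, 1, -40, 0, 0.2],
    [0, 1, -52, 0, 0.2],
    [0, 1, -62, 0, 0.2],
    [0, 1, -69, 0, 0.2],
    [0, 1, -72, 0, 0.2],
    [0, 1, -72, 0, 0.2]
  ]
}}

```text
t: 21.95
ee_pos: [466.3, 150.4, 78.4]
orientation: [1.059, 1.297, -1.062]
ft_force: [-0.2, -0.0, 0.5]
width: 35.3
```

```bash
python3 look.py w14
```

```text
21.95 [466.3 150.4  78.4] [ 1.059  1.297 -1.062] [ 0.29  0.4   2.   -0.    0.74  0.09] 35.27406904153883 [-0.22 -0.04  0.46]
```

View pics/w14.png

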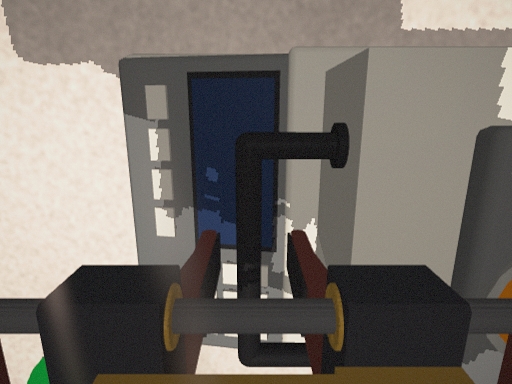

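The bar (column 250) lies between the fingers (219 and 290). Closing.

Call:
{"method": "move_arm", "body": {
  "rows": [
    [0, 0, 0, 0, 1],
    [0, 0, 0, 0, 1],
    [0, 0, 0, 0, 1],
    [0, 0, 0, 0, 1],
    [0, 0, 0, 0, 1],
    [0, 0, 0, 0, 1],
    [0, 0, 0, 0, 1]
  ]
}}

```text
t: 22.88
ee_pos: [463.8, 149.9, 78.3]
orientation: [1.057, 1.3, -1.066]
ft_force: [-6.5, -0.3, 3.6]
width: 11.0
```

```bash
python3 - <<'E'
import numpy as np
r=np.hypot(237,25);p=np.arctan2(25,237)
for th in np.arange(0,.86,.05):
    s=237-r*np.cos(th+p);z=r*np.sin(th+p)-25
    print(round(th,2),'x',round(s*np.cos(.2),1),'y',round(s*np.sin(.2),1),'z',round(z,1))
E
```

```text
0.0 x 0.0 y 0.0 z 0.0
0.05 x 1.5 y 0.3 z 11.8
0.1 x 3.6 y 0.7 z 23.5
0.15 x 6.3 y 1.3 z 35.1
0.2 x 9.5 y 1.9 z 46.6
0.25 x 13.3 y 2.7 z 57.9
0.3 x 17.6 y 3.6 z 68.9
0.35 x 22.5 y 4.6 z 79.8
0.4 x 27.9 y 5.7 z 90.3
0.45 x 33.8 y 6.8 z 100.6
0.5 x 40.2 y 8.1 z 110.6
0.55 x 47.1 y 9.5 z 120.2
0.6 x 54.4 y 11.0 z 129.5
0.65 x 62.2 y 12.6 z 138.3
0.7 x 70.4 y 14.3 z 146.8
0.75 x 79.0 y 16.0 z 154.8
0.8 x 88.0 y 17.8 z 162.4
0.85 x 97.4 y 19.7 z 169.6
```

Call:
{"method": "move_arm", "body": {
  "rows": [
    [0.5, 0, 5, 0, 1],
    [1.5, 0.3, 12, 0, 1],
    [3.6, 0.7, 23.5, 0, 1],
    [6.3, 1.3, 35, 0, 1],
    [9.5, 1.9, 46.5, 0, 1],
    [9.5, 1.9, 46.5, 0, 1]
  ]
}}

```text
t: 23.62
ee_pos: [473.0, 151.7, 125.9]
orientation: [1.057, 1.3, -1.066]
ft_force: [-4.3, -0.9, -0.6]
width: 11.2
```

```bash
python3 look.py w15;python3 - <<'E'
from h import *
im=get_image('scene');cv2.imwrite('pics/s15.png',cv2.resize(im[80:220,220:380],None,fx=4,fy=4,interpolation=cv2.INTER_CUBIC))
E
```

```text
23.625 [473.  151.7 125.9] [ 1.057  1.3   -1.066] [ 0.29  0.33  1.95 -0.    0.86  0.09] 11.242524838290521 [-4.29 -0.95 -0.57]
```

View pics/s15.png

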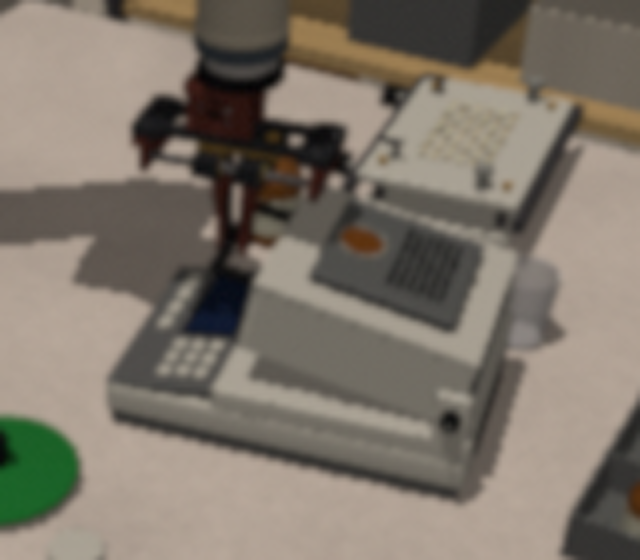

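Call:
{"method": "move_arm", "body": {
  "rows": [
    [1.8, 0.4, 5.5, 0, 1],
    [5, 1, 14, 0, 1],
    [9, 1.8, 24, 0, 1],
    [13.5, 2.8, 34, 0, 1],
    [18.4, 3.8, 43.7, 0, 1],
    [24.3, 4.9, 54, 0, 1],
    [30.7, 6.2, 64, 0, 1],
    [30.7, 6.2, 64, 0, 1]
  ]
}}

```text
t: 24.72
ee_pos: [502.8, 157.7, 190.6]
orientation: [1.055, 1.302, -1.068]
ft_force: [-9.5, -0.9, 4.2]
width: 11.1
```

Call:
{"method": "move_arm", "body": {
  "rows": [
    [2.5, 0.5, 5, 0, 1],
    [6, 1.3, 10, 0, 1],
    [13, 2.7, 19, 0, 1],
    [21, 4.3, 28, 0, 1],
    [29, 6, 36.5, 0, 1],
    [37.5, 7.7, 44.5, 0, 1],
    [44, 9, 50, 0, 1],
    [46, 9.5, 52, 0, 1],
    [46, 9.5, 52, 0, 1]
  ]
}}

```text
t: 25.85
ee_pos: [548.9, 167.1, 243.6]
orientation: [1.055, 1.302, -1.068]
ft_force: [-5.0, -2.0, 6.1]
width: 10.8
```

```bash
python3 look.py w16;python3 - <<'E'
from h import *
im=get_image('scene');cv2.imwrite('pics/s16.png',cv2.resize(im[60:210,220:380],None,fx=4,fy=4,interpolation=cv2.INTER_CUBIC))
E
```

```text
25.85 [548.9 167.1 243.6] [ 1.055  1.302 -1.068] [ 0.28  0.29  1.69 -0.    1.17  0.08] 10.790177787511686 [-4.99 -2.04  6.1 ]
```

View pics/s16.png

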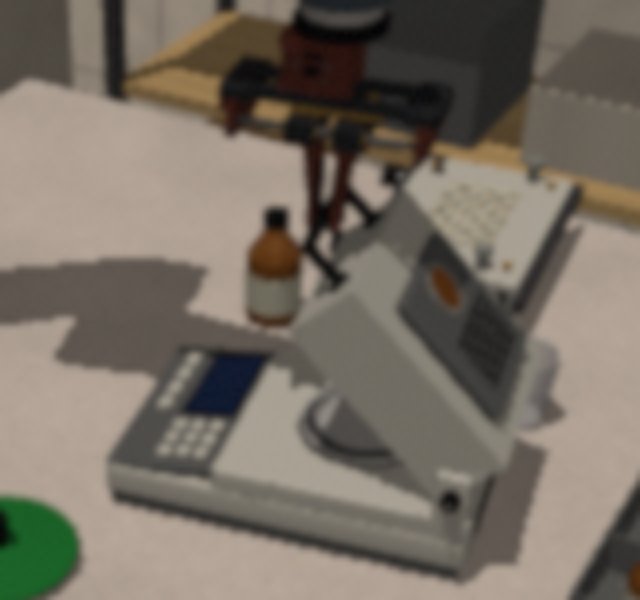

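View pics/w16.png

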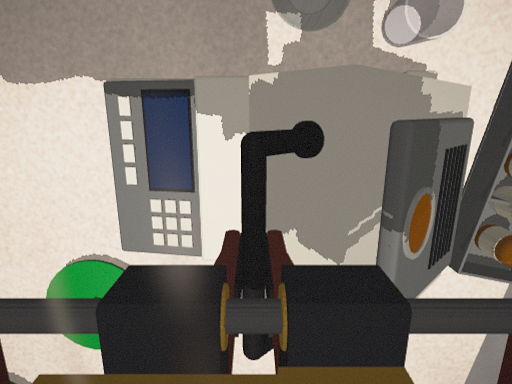

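```bash
cat >> h.py <<'E'
def barends(th,mid=np.array([464.5,150.5,125.]),yaw=.2):
    ax=np.array([np.cos(yaw),np.sin(yaw),0]);ay=np.array([-np.sin(yaw),np.cos(yaw),0])
    hg=mid+237*ax-np.array([0,0,25.]);r=np.hypot(237,25);p=np.arctan2(25,237)
    m=hg-ax*r*np.cos(th+p)+np.array([0,0,r*np.sin(th+p)])
    f=-ax*np.cos(th)+np.array([0,0,np.sin(th)])
    return m+49*ay,m-49*ay, m+49*ay-42*f, m-49*ay-42*f
E
python3 - <<'E'
from h import *
cm=cam('scene')
for th in(.7,.75,.8,.85):
    print(th,[((proj(cm,p)-[220,60])*4).round(0) for p in barends(th)],'wrist',[proj(wcam('w16')[1],p).round(0) for p in barends(th)])
E
```

```text
0.7 [array([325., 199.]), array([292., 253.]), array([358., 233.]), array([328., 288.])] wrist [array([222., 154.]), array([226., 324.]), array([282., 148.]), array([278., 298.])]
0.75 [array([335., 192.]), array([303., 246.]), array([367., 228.]), array([337., 283.])] wrist [array([239., 156.]), array([240., 333.]), array([296., 149.]), array([291., 304.])]
0.8 [array([346., 186.]), array([315., 240.]), array([376., 223.]), array([347., 278.])] wrist [array([258., 158.]), array([257., 342.]), array([312., 151.]), array([304., 310.])]
0.85 [array([358., 180.]), array([327., 234.]), array([386., 218.]), array([357., 274.])] wrist [array([280., 161.]), array([276., 352.]), array([329., 152.]), array([319., 315.])]
```

Call:
{"method": "move_arm", "body": {
  "rows": [
    [-2, -0.4, -1.5, 0, 1],
    [-6, -1.2, -5, 0, 1],
    [-11, -2.2, -9.5, 0, 1],
    [-16, -3.2, -14.5, 0, 1],
    [-21, -4.2, -19.5, 0, 1],
    [-25, -5, -24, 0, 1],
    [-28, -5.6, -27, 0, 1],
    [-29.5, -6, -29, 0, 1],
    [-29.5, -6, -29, 0, 1],
    [-29.5, -6, -29, 0, 1],
    [-29.5, -6, -29, 0, 1]
  ]
}}

```text
t: 27.32
ee_pos: [519.4, 161.2, 214.4]
orientation: [1.055, 1.302, -1.068]
ft_force: [3.7, 1.6, -2.3]
width: 10.9
```

```bash
python3 look.py w17;python3 - <<'E'
from h import *
im=get_image('scene');cv2.imwrite('pics/scene17.png',im);cv2.imwrite('pics/s17.png',cv2.resize(im[60:210,220:380],None,fx=4,fy=4,interpolation=cv2.INTER_CUBIC))
o=ctrl.get_obs();print(o['ft_force'],o['ee_pos'])
cm=cam('scene')
for th in(.5,.55,.6,.65,.7):
    print(th,[((proj(cm,p)-[220,60])*4).round(0) for p in barends(th)],'wrist',[proj(wcam('w17')[1],p).round(0) for p in barends(th)])
E
```

```text
27.325 [519.4 161.2 214.4] [ 1.055  1.302 -1.068] [ 0.28  0.28  1.78 -0.    1.09  0.08] 10.949474034784688 [ 3.75  1.64 -2.28]
[ 3.35040952  2.0539888  -3.30236452] [519.3876855  161.19659257 214.44887458]
0.5 [array([289., 231.]), array([255., 285.]), array([327., 257.]), array([296., 313.])] wrist [array([222., 152.]), array([226., 316.]), array([289., 148.]), array([285., 298.])]
0.55 [array([297., 222.]), array([264., 276.]), array([334., 251.]), array([303., 306.])] wrist [array([234., 155.]), array([236., 327.]), array([301., 150.]), array([295., 305.])]
0.6 [array([306., 214.]), array([273., 268.]), array([342., 244.]), array([311., 300.])] wrist [array([249., 157.]), array([249., 338.]), array([315., 151.]), array([307., 312.])]
0.65 [array([315., 206.]), array([282., 260.]), array([350., 238.]), array([319., 294.])] wrist [array([267., 160.]), array([264., 349.]), array([330., 153.]), array([320., 319.])]
0.7 [array([325., 199.]), array([292., 253.]), array([358., 233.]), array([328., 288.])] wrist [array([287., 163.]), array([282., 361.]), array([348., 155.]), array([335., 327.])]
```

View pics/s17.png

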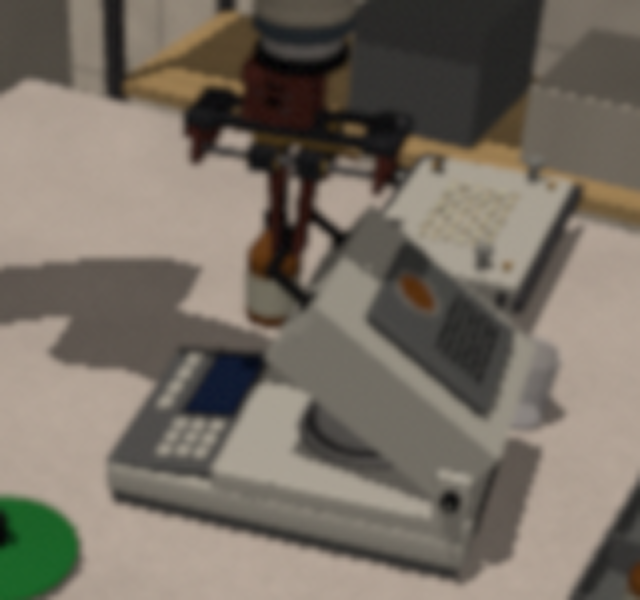

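View pics/w17.png

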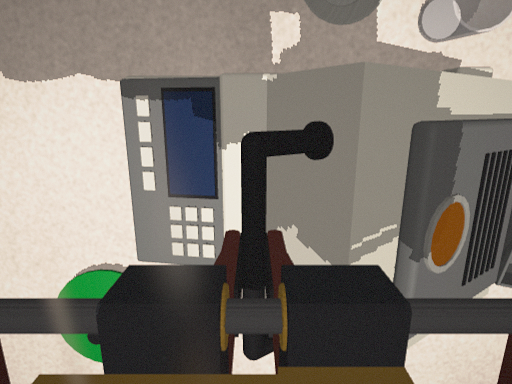

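View pics/scene17.png

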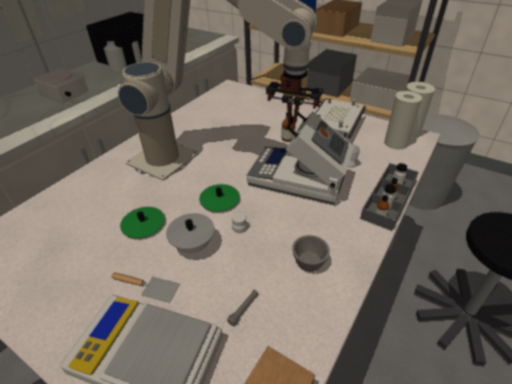

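Call:
{"method": "move_arm", "body": {
  "rows": [
    [0, 0, 0, 0, 1],
    [0, 0, 0, 0, 1],
    [0, 0, 0, 0, 1],
    [0, 0, 0, 0, 1]
  ]
}}

```text
t: 27.92
ee_pos: [519.4, 161.2, 214.5]
orientation: [1.055, 1.302, -1.068]
ft_force: [2.7, 0.2, -3.2]
width: 11.2
```

```bash
python3 look.py w18;python3 - <<'E'
from h import *
print(ctrl.get_obs()['qvel'].round(4))
print(np.abs(cv2.imread('pics/w18.png')[120:260,230:340].astype(int)-cv2.imread('pics/w17.png')[120:260,230:340]).mean())
print(ctrl.close_job())
E
```

```text
27.925 [519.4 161.2 214.5] [ 1.055  1.302 -1.068] [ 0.28  0.28  1.78 -0.    1.09  0.08] 11.151505737222744 [ 2.67  0.23 -3.21]
[ 0.0013  0.0003 -0.0004  0.0001  0.      0.0002]
3.3183333333333334
the job is handed in; nothing more can be done
None
```

I put the steel lid on the white bowl and let go of it. Then I gripped the hood handle, raised the hood past its balance point, eased it back to about five degrees below, and handed the job in at about 28 s. The arm is still gripping the handle and holding the hood there. The hand-in gives no verdict, so these are my own last checks.

- **Lid:** After release, the wrist camera put its centre about 2–2.5 mm from the bowl's. The flange and knob positions agreed, so it looks level, and its size in the image fits the seated height.
- **Hood:** It went up to about 0.79 rad, past the 0.73 mark. It now stands at about 0.61 rad by the wrist camera. The scene camera gave 0.57 to 0.61 rad, all within the 0.54 to 0.685 range.
- **Grip:** The fingers are closed on the bar at 11 mm, and the arm is still.
- **Bystanders:** I saw nothing else displaced in the last scene view, but I judged that by eye and did not measure it.

**Disagreements:**
- **Tool point:** The first two attempts on the lid's knob closed on nothing. The real fingertips sit about 28 mm behind the reported tool point. I confirmed this in the scene view and allowed for it from then on.
- **Cameras:** The fixed cameras and the wrist camera differed by up to about 5 mm. I used the wrist camera for the grasps and the lid placement.

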